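Tare the beaker on the precision balance with the draught cover shut

ROBOT

A 6-joint arm with a two-finger parallel gripper is mounted at the origin on a cart in front of the work surface, level with it; the furniture and walls round the work are solid. World frame = base frame: x ahead of the robot, y to its left, z up, the work surface at z = 0. Lengths are in m, angles in rad, forces in N, time in s.
With the tool pointing down it reaches from about 0.375 to 0.975 m from the base axis. Payload 3.8 kg.
Tool frame: the origin (TCP) lies midway between the tips of the shut fingers; the grasp point (between the pads) lies 19 mm behind it; z points along the fingers, y is the direction in which the jaws open and shut (so a half turn about z gives the same grasp; the last joint's range is limited). The gripper opens to 88 mm and grips with 3 to 60 N. Pads are 18 mm wide; open, the fingers measure 123 mm over their backs; the gripper's body (75 mm by 187 mm) begins 45 mm behind the grasp point.
Start: joints at [-1.188, 0.264, 1.604, -0, 1.274, -0.037], TCP at [0.275, -0.616, 0.239] pointing down, gripper open.
Joint ranges: [-2.63, 2.63], [-0.94, 2.18], [0.31, 2.57], [-1.31, 4.45], [0, 2.66], [-2.55, 2.55]. Speed limits (rad/s): [2.57, 2.57, 3.14, 3.14, 3.14, 3.14].

INTERFACE

Orientations are given as a rotation vector (axis times angle).
In Python, from station import robot, optics, search_frame gives the robot as it stands.
- The arm moves only by the shell command python3 -m handwheel 'ROWS' [FORCE]. ROWS is JSON, a list that holds one entry, the list of rows, each a list of 7 numbers: the turn, a rotation vector about the tool's x, y, z in degrees, then the shift along the tool's x, y, z in m, then the finger opening in m, from 0 to 0.0881. A call has 1 to 5 rows; each row is the pose to reach, as a shift and turn from the pose measured when the call began, along the tool's axes at that moment; what a row does not reach only later rows make up. A row lasts 1/10 s, in which the tool goes at most 50 mm and 8.59 degrees, less where a joint would pass 70% of its speed; a pose out of reach is approached as far as the arm can. A call with a gripper value outside its range is refused whole. The fingers move at their own pace and stop on an object; FORCE is the grip in N (left out, the last holds). Time passes only in rows, so rows that repeat a pose let the fingers close. It gives the time, the measured TCP pose, the force and the opening at its end, in the units of the state.
- robot.read_state(): the state, without advancing time (a new reading comes with each control period).
- optics.read_camera(name): name is "scene" or "top" or "wrist"; returns (picture, depth): 384x512x3 uint8, red, green, blue; 384x512 float32, m along the optical axis (not along the pixel's ray), 0 where there is no reading.
- optics.calibration(name): a dict with "K" (3x3 intrinsics, pixels), "R" (3x3) and "t" (3): a world point X has camera coordinates R X + t; the wrist camera has in their place "tool_from_camera" (4x4, takes a point from camera to tool coordinates, whose origin is the TCP and whose axes are the flange's). Camera axes: x right, y down, z forward; pixel columns grow to the right and rows downward; lengths in m; the calibration is good to about 2 mm. A picture is of the moment at which its call begins: read the wrist's pose just before it. calibration takes no time and is no camera call.
- robot.job_done(): hands the job in, once; it reports no verdict.
Trained networks look in the newest picture that a camera, given by its name, has taken for a name from the list of things; names that differ only in an ending like _2 or _b are one class to them, and where a whole thing is asked for, a point or a joint stands for the part that bears it (a point fixed in the world has none). Each returns a list of dicts, best first, with "confidence" (0 to 1); they miss things now and then, are a little off and sometimes report something else, mostly with a low value. They report only what shows in the picture. A call takes as long as a camera call.
- search_frame(camera, label): "bbox" ([centre column, centre row, width, height] as shares, 0 to 1, of the picture: columns of its width, rows of its height, round what is visible of it).
The state is a dict: "time": time; "joint_positions": joint angles; "qvel": joint speeds; "tau": joint torques, N m; "position": TCP position; "orientation": TCP orientation; "contact_force": force on the tool from outside, world axes, zero at the start; "torque": the same for the moment, N m; "grip_width": opening from 0.0 (shut) to 1.0 (fully open).
Only numpy, scipy, OpenCV 4.12 (cv2) and the standard library are available. Lean on these libraries where they do the work, as an engineer would, in place of code of your own. Each camera call takes 0.05 s, during which the arm holds its last target.

TASK

The empty beaker already stands on the balance: using only the fingertips, with nothing gripped or lifted, push the clear sliding cover of the draught shield forward by its black finger pull until it is fully shut, and only then reach into the well with the blue ring and press the sunken blue tare key all the way down, hold it there for about half a second and let it come back up. The red key in the other well is the power key and must not be pressed. Do not tare with the cover open, and leave the balance, the beaker and the other things on the table where they are.

Things in the scene. Friction and masses are not known exactly. Their poses are not given: they have to be found in the camera images.
- balance: White laboratory balance, 276 mm long (x), 190 mm wide (y), standing loose on rubber feet, about 3 kg; origin under it on the table, x axis to its rear, y axis to the left as seen from its front, z up. Front panel with a display and the two key wells: x -146 to -44 mm, top at z 48 mm. Behind it the clear draught shield (front wall outside x -45 mm, sides y +-60 mm, top z 128 mm) and behind that a white housing (x 63 to 130 mm, y +-62 mm, top z 123 mm).
- well_mouth (a point): Centre of the mouth of the tare key's well, in the panel's upper face; the well is a round upright hole 42 mm wide with a blue ring, straight down along the balance's z. It lies at x -112, y +55, z 48 mm in the balance's frame, 67 mm in front of the shield's front wall.
- tare_key_top (a point): Centre of the top of the blue tare key, a 34 mm round flat cap at the bottom of its well, 13 mm below the panel when up.
- tare_key (a joint): Tare key, 0 = up, 0.005 (m) = fully down; springs back; 1 N starts it, about 4 N holds it down.
- power_key_top (a point): Centre of the top of the red power key: same size and depth, in the other well (grey ring), at x -112, y -55 mm in the balance's frame.
- power_key (a joint): Power key, 0 = up, 0.005 (m) = fully down; not to be pressed.
- cover_pull (a point): Middle of the upright rear face of the black finger pull on the cover's front edge: the rib is 90 mm wide (y) and stands 17 mm above the clear plate, its rear face looks to the balance's rear (+x); this point is 10 mm above the plate's upper face, which is at z 128 mm. Push it here towards the balance's front (-x); the front side of the pull slopes.
- cover (a joint): Opening of the sliding cover in m: 0 = fully shut (end stop), up to 0.072 = slid back over the rear housing. Slides along the balance's x with about 1 N of friction and stays where it is left. Shut, cover_pull lies at x -29 mm in the balance's frame.
- beaker: Small glass beaker, 53 mm wide, 64 mm tall, standing loose on the steel pan inside the shield; origin at the centre of its underside, 55 mm above the table. Its top lies 5 mm below the cover's plate.
- dropper: Amber dropper bottle, 37 mm wide, 102 mm tall, loose, left of the balance; origin at the centre of its underside.
- tweezers: Steel tweezers, 154 mm long, 9 mm high, lying loose right of the balance; origin at the centre of their underside.
- petri: Closed petri dish, 91 mm wide, 16 mm high, loose, right of the balance; origin at the centre of its underside.

How it is judged:
By the outcome, as a careful person would: the job done as asked, in the order asked, and still so for the second after the job is handed in, with the robot touching nothing.
It also fails if it takes over 42 s, if anything falls off the work surface, if the arm or the gripper's body presses on something with over 40 N, if the wrist force passes 120 N, or if a joint passes its speed limit or range.

## Working session

There is one attempt and no reset: what is moved stays moved. The work goes in short steps, Python scripts to look and compute and a shell command to move; the robot and the scene stay as the last step left them, time stands still between calls to the robot, and variables do not carry over. Pictures are saved under pics/ and viewed, and the job is handed in when it is done.

```bash
mkdir -p pics; ls
python3 - <<'E'
from station import robot, optics, search_frame
import cv2,numpy as np
print(robot.read_state())
for n in("scene","top"):
    p,d=optics.read_camera(n)
    cv2.imwrite(f"pics/{n}0.png",p[:,:,::-1]); np.save(f"pics/{n}0.npy",d)
    for l in("balance","cover_pull","tare_key","power_key","beaker"):
        r=search_frame(n,l)
        print(n,l,[(np.round(np.array(x["bbox"])*[512,384,512,384],1).tolist(),round(x["confidence"],2)) for x in r[:2]])
E
```

```text
pics
{'time': 0.0, 'joint_positions': array([-1.18789694e+00,  2.64725141e-01,  1.60533216e+00, -6.17625699e-06,
        1.27367299e+00, -3.68909065e-02]), 'qvel': array([-4.71596000e-04, -1.67194145e-03, -8.84238094e-04, -1.38380000e-03,
       -8.31145831e-05, -1.72633923e-03]), 'tau': array([-2.10202808e-03, -5.02120650e+01, -3.56874096e+01,  7.24797067e-02,
        2.93355924e-02, -1.47594264e-04]), 'position': array([ 0.27485557, -0.61575733,  0.23742946]), 'orientation': array([-3.07058423e+00, -6.54138161e-01,  5.86759952e-04]), 'contact_force': array([-0.03848503,  0.34121343, -0.32508317]), 'torque': array([0.0144913 , 0.05613048, 0.01770214]), 'grip_width': 0.9998188153211792}
scene balance [([239.3, 231.2, 121.6, 49.7], 0.63)]
scene cover_pull []
scene tare_key []
scene power_key []
scene beaker []
top balance [([239.6, 186.2, 126.3, 131.9], 0.87)]
top cover_pull [([263.8, 160.6, 64.2, 65.6], 0.7), ([195.8, 201.3, 18.1, 13.2], 0.53)]
top tare_key [([199.0, 200.3, 16.9, 11.9], 0.58)]
top power_key []
top beaker [([245.4, 181.1, 21.0, 17.4], 0.7)]
```

Run:
```python
import cv2
for n,b in(("scene",(160,180,330,280)),("top",(150,100,330,270))):
    p=cv2.imread(f"pics/{n}0.png"); c=p[b[1]:b[3],b[0]:b[2]]
    cv2.imwrite(f"pics/{n}0c.png",cv2.resize(c,None,fx=3.5 if n=="top" else 4,fy=3.5 if n=="top" else 4,interpolation=cv2.INTER_CUBIC))
```

```text
(no output)
```

View pics/top0.png

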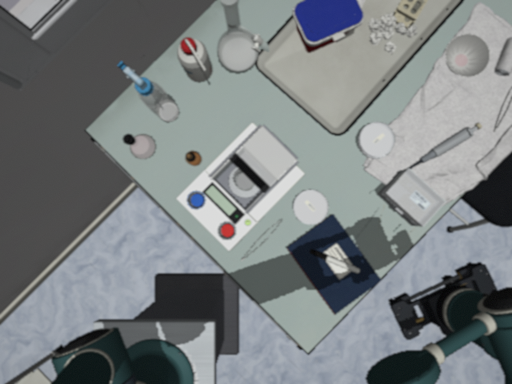

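View pics/top0c.png

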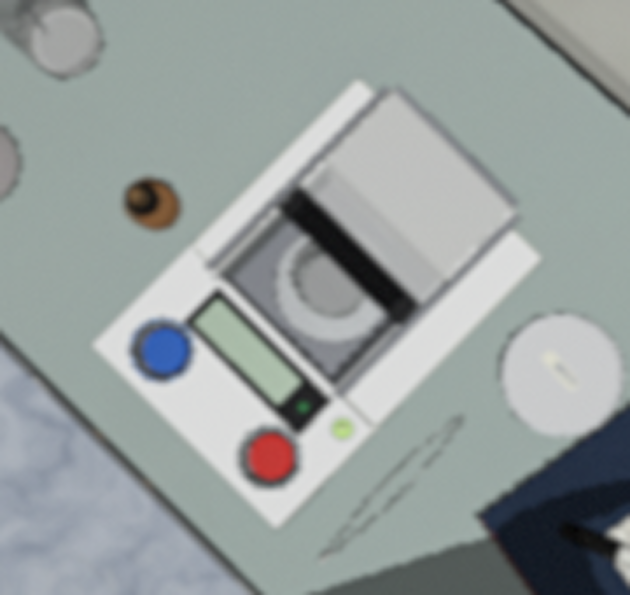

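View pics/scene0c.png

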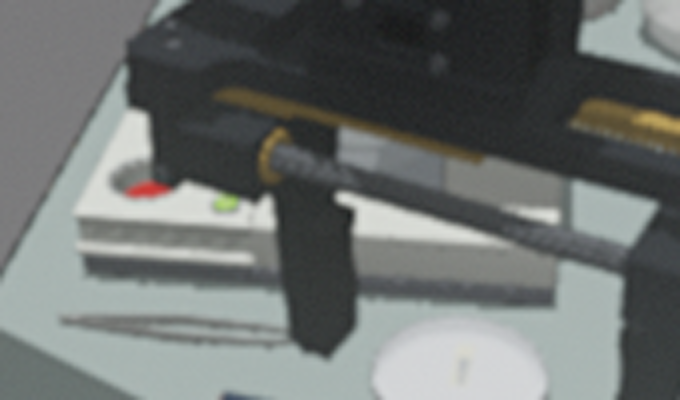

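View pics/scene0.png

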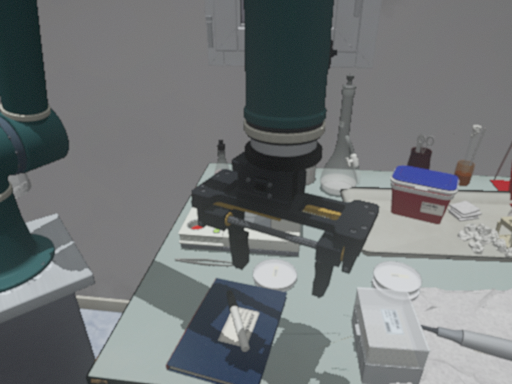

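```bash
cat > h.py <<'E'
from station import robot, optics, search_frame
import cv2,numpy as np
from scipy.spatial.transform import Rotation as Ro
def ray(n,uv,z):
    c=optics.calibration(n);K,R,t=map(np.array,(c["K"],c["R"],c["t"]))
    o=-R.T@t; d=R.T@np.linalg.solve(K,[uv[0],uv[1],1]); return o+d*(z-o[2])/d[2]
def rayw(uv,z,s):
    c=optics.calibration("wrist");T=np.array(c["tool_from_camera"]);W=np.eye(4);W[:3,:3]=Ro.from_rotvec(s["orientation"]).as_matrix();W[:3,3]=s["position"]
    M=W@T;d=M[:3,:3]@np.linalg.solve(np.array(c["K"]),[uv[0],uv[1],1]);o=M[:3,3];return o+d*(z-o[2])/d[2]
E
python3 - <<'E'
from h import *
d=np.load("pics/top0.npy")
c=optics.calibration("top");K,R,t=map(np.array,(c["K"],c["R"],c["t"]));print("cam",-R.T@t,K[0,0])
P={"blue":((163,350),.035),"red":((270,457),.035),"pullL":((290,200),.145),"pullR":((407,307),.145),"cornFL":((93,345),.048),"cornFR":((277,526),.048),"hL":((393,90),.125),"hR":((517,212),.125),"dropTop":((143,195),.1),"dropper":((155,208),.05),"petri":((562,375),.016),"baseRL":((360,82),.05),"baseRR":((540,258),.05)}
W={}
for k,(uv,z) in P.items():
    u=np.array(uv)/3.5+[150,100]-0.36
    W[k]=ray("top",u,z); q=d[int(round(u[1])),int(round(u[0]))]
    pt=R.T@(np.linalg.solve(K,[u[0],u[1],1])*q-t)
    print(k,W[k].round(4),"depthpt",pt.round(3))
y=W["blue"]-W["red"];print(np.linalg.norm(y[:2]),np.degrees(np.arctan2(y[1],y[0]))-90)
y=W["cornFL"]-W["cornFR"];print(np.linalg.norm(y[:2]),np.degrees(np.arctan2(y[1],y[0]))-90)
y=W["pullL"]-W["pullR"];print(np.linalg.norm(y[:2]),np.degrees(np.arctan2(y[1],y[0]))-90)
E
```

```text
cam [ 0.4402854  -0.29320887  1.10252505] 417.5490342129358
blue [ 0.468  -0.1187  0.035 ] depthpt [ 0.468 -0.119  0.034]
red [ 0.3897 -0.1971  0.035 ] depthpt [ 0.39  -0.197  0.034]
pullL [ 0.5637 -0.2201  0.145 ] depthpt [ 0.566 -0.219  0.129]
pullR [ 0.4928 -0.2969  0.145 ] depthpt [ 0.494 -0.297  0.126]
cornFL [ 0.4714 -0.0702  0.048 ] depthpt [ 0.471 -0.07   0.048]
cornFR [ 0.3409 -0.2034  0.048 ] depthpt [ 0.338 -0.201  0.022]
hL [ 0.6405 -0.2881  0.125 ] depthpt [ 0.64  -0.288  0.125]
hR [ 0.5575 -0.3711  0.125 ] depthpt [ 0.573 -0.381 -0.002]
dropTop [ 0.5733 -0.1151  0.1   ] depthpt [ 0.573 -0.115  0.101]
dropper [ 0.5705 -0.115   0.05  ] depthpt [ 0.568 -0.118  0.066]
petri [ 0.4489 -0.4123  0.016 ] depthpt [ 0.449 -0.412  0.015]
baseRL [ 0.6618 -0.2637  0.05  ] depthpt [ 0.662 -0.264  0.048]
baseRR [ 0.5331 -0.3934  0.05  ] depthpt [ 0.538 -0.399 -0.004]
0.11074411798465736 -44.94648167204253
0.18644858785431007 -44.41264658631326
0.1045004536016352 -42.688454620599984
```

```bash
cat >> h.py <<'E'
O=np.array([.5081,-.2371]);A=np.radians(-45.0)
def b2w(x,y,z):
    return np.array([O[0]+x*np.cos(A)-y*np.sin(A),O[1]+x*np.sin(A)+y*np.cos(A),z])
def w2b(p):
    d=np.array(p[:2])-O; return np.array([d[0]*np.cos(A)+d[1]*np.sin(A),-d[0]*np.sin(A)+d[1]*np.cos(A),p[2]])
def Rt(flip=1):  # tool down, tool x = flip*balance x
    x=np.array([np.cos(A),np.sin(A),0])*flip; z=np.array([0,0,-1.]); return np.column_stack([x,np.cross(z,x),z])
def go(x,y,z,flip=1):
    s=robot.read_state();R=Ro.from_rotvec(s["orientation"]).as_matrix()
    print("t",round(s["time"],2),"pos_b",w2b(s["position"]).round(4),"q",s["joint_positions"].round(2),"F",s["contact_force"].round(1))
    print("turn",np.degrees(Ro.from_matrix(R.T@Rt(flip)).as_rotvec()).round(2),"shift",(R.T@(b2w(x,y,z)-s["position"])).round(4))
E
python3 - <<'E'
from h import *
print(np.array(optics.calibration("wrist")["tool_from_camera"]).round(3))
go(0,0,.3);go(0,0,.3,-1)
E
```

```text
[[ 0.    -0.953 -0.303  0.079]
 [ 1.     0.     0.    -0.001]
 [-0.    -0.303  0.953 -0.145]
 [ 0.     0.     0.     1.   ]]
t 0.6 pos_b [ 0.1035 -0.4329  0.2387] q [-1.19  0.26  1.6   0.    1.27 -0.04] F [ 0.3 -0.1 -1.3]
turn [ 0.   -0.   69.05] shift [ 0.3673 -0.2514 -0.0613]
t 0.6 pos_b [ 0.1035 -0.4329  0.2387] q [-1.19  0.26  1.6   0.    1.27 -0.04] F [ 0.3 -0.1 -1.3]
turn [   0.      0.   -110.95] shift [ 0.3673 -0.2514 -0.0613]
```

```bash
python3 - <<'E'
from h import *
go(-.06,0,.3,-1)
E
python3 -m handwheel '[[[0,0,-8,0,0,-0.05,0],[0,0,-16,0.05,-0.03,-0.06,0],[0,0,-24,0.09,-0.05,-0.06,0],[0,0,-32,0.13,-0.08,-0.06,0],[0,0,-40,0.17,-0.11,-0.06,0]]]'
python3 - <<'E'
from h import *
go(-.06,0,.3,-1)
E
```

```text
t 0.6 pos_b [ 0.1035 -0.4329  0.2387] q [-1.19  0.26  1.6   0.    1.27 -0.04] F [ 0.3 -0.1 -1.3]
turn [   0.      0.   -110.95] shift [ 0.3459 -0.3074 -0.0613]
time: 1.1
position: [0.3846, -0.4485, 0.2992]
orientation: [2.658, 1.672, 0.001]
contact_force: [0.7, 0.2, 0.1]
grip_width: 0.567
t 1.1 pos_b [ 0.0621 -0.2368  0.2992] q [-0.9   0.07  1.71  0.    1.35 -0.46] F [0.7 0.2 0.1]
turn [ 4.000e-02  5.000e-02 -7.065e+01] shift [ 0.2639 -0.0368 -0.0009]
```

```bash
python3 -m handwheel '[[[0,0,-8,0.05,-0.007,0,0],[0,0,-16,0.1,-0.014,0,0],[0,0,-24,0.15,-0.021,0,0],[0,0,-32,0.2,-0.028,0,0],[0,0,-40,0.25,-0.035,0,0]]]'
python3 - <<'E'
from h import *
go(-.06,0,.3,-1)
E
```

```text
time: 1.6
position: [0.4603, -0.2099, 0.2995]
orientation: [1.919, 2.485, 0.0]
contact_force: [0.8, 0.4, -0.2]
grip_width: 0.114
t 1.6 pos_b [-0.0531 -0.0146  0.2995] q [-0.48 -0.09  1.88 -0.    1.35 -0.73] F [ 0.8  0.4 -0.2]
turn [  0.06   0.11 -30.35] shift [ 0.0134  0.0091 -0.0005]
```

```bash
python3 -m handwheel '[[[0,0,-8,0.013,0.009,0,0],[0,0,-16,0.013,0.009,0,0],[0,0,-24,0.013,0.009,0,0],[0,0,-30.4,0.013,0.009,0,0],[0,0,-30.4,0.013,0.009,0,0]]]'
python3 - <<'E'
from h import *
go(-.06,0,.3,-1)
s=robot.read_state()
p,d=optics.read_camera("wrist");np.save("pics/w1.npy",d);cv2.imwrite("pics/w1.png",p[:,:,::-1])
import pickle;pickle.dump(s,open("pics/w1.pkl","wb"))
E
```

```text
time: 2.1
position: [0.4657, -0.1949, 0.2997]
orientation: [1.199, 2.901, -0.001]
contact_force: [-0.8, 0.1, -0.4]
grip_width: 0.003
t 2.1 pos_b [-5.980e-02 -1.000e-04  2.997e-01] q [-0.45 -0.1   1.88 -0.    1.35 -1.23] F [-0.8  0.1 -0.4]
turn [0.03 0.15 0.09] shift [ 0.0002  0.0001 -0.0003]
```

View pics/w1.png

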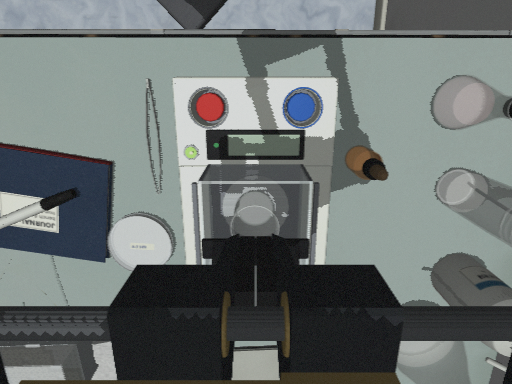

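Run:
```python
from h import *
import pickle
s=pickle.load(open("pics/w1.pkl","rb"));p=cv2.imread("pics/w1.png");d=np.load("pics/w1.npy")
hsv=cv2.cvtColor(p,cv2.COLOR_BGR2HSV)
for n,m in(("blue",cv2.inRange(hsv,(105,120,60),(130,255,255))),("red",cv2.inRange(hsv,(0,120,60),(8,255,255))|cv2.inRange(hsv,(170,120,60),(180,255,255)))):
    m[:60]=0;m[150:]=0;m[:,:180]=0;m[:,335:]=0
    cs=max(cv2.findContours(m,0,1)[0],key=cv2.contourArea);e=cv2.fitEllipse(cs);print(n,e)
    for z in(.035,.048):
        w=rayw(e[0],z,s);print(z,w.round(4),w2b(w).round(4))
# corners of the front panel
for uv in((174,78),(336,78)): print(w2b(rayw(uv,.048,s)).round(4))
c=p[70:260,165:345];cv2.imwrite("pics/w1c.png",cv2.resize(c,None,fx=3.1,fy=3.1,interpolation=2))
T=np.array(optics.calibration("wrist")["tool_from_camera"]);K=np.array(optics.calibration("wrist")["K"])
q=np.linalg.inv(T)@[0,0,0,1];q=K@q[:3];print("TCP px",q[:2]/q[2])
```

```text
blue ((300.3238525390625, 106.50244140625), (26.595563888549805, 27.432575225830078), 23.32916259765625)
0.035 [ 0.4662 -0.1181  0.035 ] [-0.1138  0.0545  0.035 ]
0.048 [ 0.4644 -0.1187  0.048 ] [-0.1146  0.0528  0.048 ]
red ((209.50631713867188, 106.48629760742188), (26.996559143066406, 27.831912994384766), 138.4649200439453)
0.035 [ 0.3893 -0.1951  0.035 ] [-0.1137 -0.0543  0.035 ]
0.048 [ 0.39   -0.1933  0.048 ] [-0.1145 -0.0526  0.048 ]
[-0.1457 -0.0915  0.048 ]
[-0.146   0.0918  0.048 ]
TCP px [254.22301561 254.90468057]
```

View pics/w1c.png

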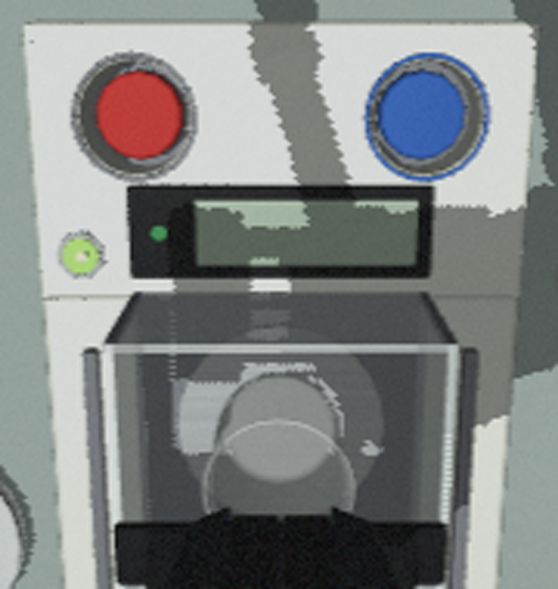

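Run:
```python
from h import *
d=np.load("pics/top0.npy");p=cv2.imread("pics/top0.png");c=optics.calibration("top");K,R,t=map(np.array,(c["K"],c["R"],c["t"]))
for y in(-.03,0,.03):
  for x in np.arange(0,.066,.004):
    w=b2w(x,y,.135);q=K@(R@w+t);u=(q[:2]/q[2]).round().astype(int);z=d[u[1],u[0]]
    pt=R.T@(np.linalg.solve(K,[u[0],u[1],1])*z-t);b=w2b(pt);print(y,b.round(3),p[u[1],u[0]])
go(.062,0,.2,-1)
```

```text
-0.03 [ 0.001 -0.024  0.053] [166 164 162]
-0.03 [ 0.004 -0.024  0.053] [154 154 151]
-0.03 [ 0.009 -0.026  0.051] [170 169 166]
-0.03 [ 0.013 -0.026  0.054] [177 176 173]
-0.03 [ 0.018 -0.024  0.053] [153 152 149]
-0.03 [ 0.02  -0.029  0.133] [86 86 83]
-0.03 [ 0.025 -0.031  0.131] [16 15 16]
-0.03 [ 0.028 -0.031  0.139] [18 15 16]
-0.03 [ 0.032 -0.03   0.142] [18 17 17]
-0.03 [ 0.035 -0.03   0.146] [34 34 33]
-0.03 [ 0.04  -0.029  0.127] [108 108 107]
-0.03 [ 0.045 -0.03   0.126] [178 178 176]
-0.03 [ 0.048 -0.03   0.127] [177 176 175]
-0.03 [ 0.053 -0.029  0.126] [176 176 174]
-0.03 [ 0.056 -0.029  0.124] [176 176 174]
-0.03 [ 0.06  -0.029  0.126] [174 176 174]
-0.03 [ 0.065 -0.03   0.125] [182 183 182]
0 [0.001 0.008 0.053] [153 152 151]
0 [0.004 0.007 0.058] [152 152 150]
0 [0.01  0.006 0.055] [153 153 152]
0 [0.015 0.008 0.052] [154 153 151]
0 [0.018 0.007 0.057] [140 140 139]
0 [0.02  0.001 0.131] [77 77 75]
0 [0.023 0.    0.137] [21 20 21]
0 [ 0.028 -0.002  0.139] [22 20 20]
0 [ 0.033 -0.     0.139] [18 16 16]
0 [ 0.036 -0.001  0.145] [35 33 34]
0 [0.04  0.001 0.129] [113 113
[... 336 characters left out ...]
 158]
0.03 [0.015 0.04  0.052] [160 158 155]
0.03 [0.019 0.04  0.056] [137 135 132]
0.03 [0.02  0.03  0.132] [67 65 64]
0.03 [0.023 0.03  0.134] [21 19 19]
0.03 [0.028 0.028 0.14 ] [20 19 18]
0.03 [0.033 0.03  0.139] [18 18 16]
0.03 [0.036 0.029 0.146] [35 34 34]
0.03 [0.04  0.031 0.125] [107 106 106]
0.03 [0.043 0.031 0.129] [167 166 165]
0.03 [0.05  0.031 0.125] [175 175 173]
0.03 [0.053 0.031 0.127] [176 176 174]
0.03 [0.056 0.031 0.129] [176 176 175]
0.03 [0.06  0.031 0.125] [175 176 175]
0.03 [0.063 0.031 0.126] [179 180 179]
t 2.15 pos_b [-5.980e-02 -2.000e-04  2.997e-01] q [-0.45 -0.1   1.88 -0.    1.35 -1.23] F [-0.1 -0.5  0.1]
turn [ 0.04  0.14 -0.07] shift [-0.1215  0.0003  0.1   ]
```

```bash
python3 -m handwheel '[[[0,0,0,-0.05,0,0,0],[0,0,0,-0.1,0,0,0],[0,0,0,-0.12,0,0,0],[0,0,0,-0.12,0,0.04,0],[0,0,0,-0.12,0,0.08,0]]]'
python3 - <<'E'
from h import *
go(.060,0,.137,-1)
E
```

```text
time: 2.65
position: [0.5523, -0.2817, 0.2205]
orientation: [1.207, 2.893, -0.001]
contact_force: [-0.1, 0.5, -0.8]
grip_width: 0.007
t 2.65 pos_b [ 0.0628 -0.0003  0.2205] q [-0.51  0.17  1.75 -0.    1.21 -1.29] F [-0.1  0.5 -0.8]
turn [ 0.1   0.37 -0.3 ] shift [0.0033 0.0001 0.0835]
```

```bash
python3 -m handwheel '[[[0,0,0,0.002,0,0.03,0],[0,0,0,0.002,0,0.06,0],[0,0,-0.3,0.002,0,0.075,0],[0,0,-0.3,0.002,0,0.0835,0],[0,0,-0.3,0.002,0,0.0835,0]]]'
python3 - <<'E'
from h import *
go(.060,0,.137,-1)
p,d=optics.read_camera("scene");cv2.imwrite("pics/s2.png",p[:,:,::-1]);cv2.imwrite("pics/s2c.png",cv2.resize(p[120:280,150:340,::-1],None,fx=3.5,fy=3.5,interpolation=2))
p,d=optics.read_camera("wrist");cv2.imwrite("pics/w2.png",p[:,:,::-1])
E
```

```text
time: 3.15
position: [0.5511, -0.2805, 0.1364]
orientation: [1.201, 2.897, -0.001]
contact_force: [0.1, -0.7, -0.4]
grip_width: 0.007
t 3.15 pos_b [ 0.0611 -0.0002  0.1364] q [-0.51  0.24  1.83 -0.    1.06 -1.3 ] F [ 0.1 -0.7 -0.4]
turn [ 0.08  0.3  -0.05] shift [ 0.0011  0.0002 -0.0006]
```

View pics/s2c.png

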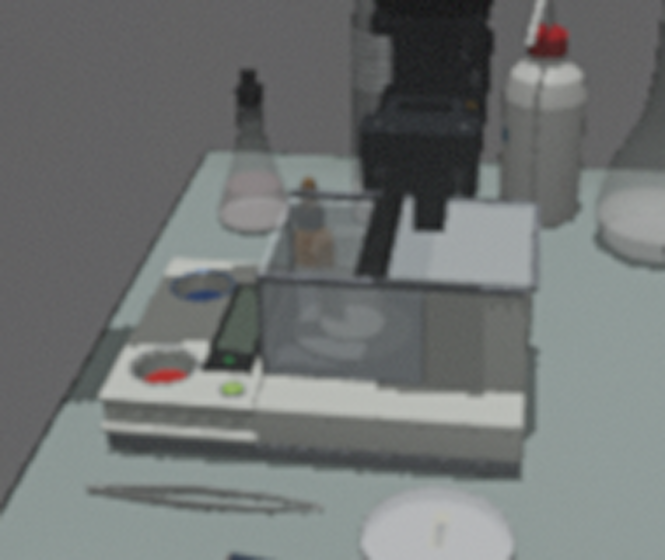

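View pics/w2.png

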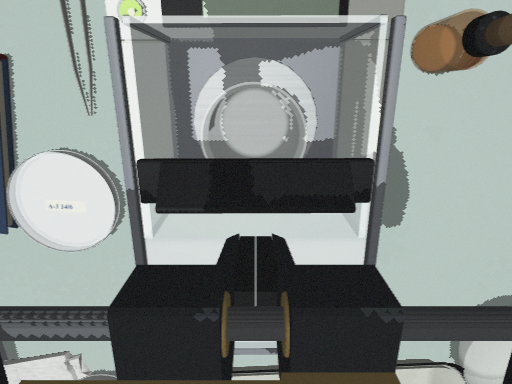

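```bash
python3 -m handwheel '[[[0,0,0,0.006,0,0,0],[0,0,0,0.013,0,0,0],[0,0,0,0.02,0,0,0],[0,0,0,0.027,0,0,0],[0,0,0,0.034,0,0,0]]]'
python3 - <<'E'
from h import *
go(-.020,0,.1365,-1)
E
python3 -m handwheel '[[[0,0,0,0.008,0,0,0],[0,0,0,0.016,0,0,0],[0,0,0,0.024,0,0,0],[0,0,0,0.030,0,0,0],[0,0,0,0.036,0,0,0]]]'
python3 - <<'E'
from h import *
go(-.020,0,.1365,-1)
p,d=optics.read_camera("wrist");cv2.imwrite("pics/w3.png",p[:,:,::-1])
E
```

```text
time: 3.75
position: [0.5282, -0.2567, 0.1389]
orientation: [1.199, 2.893, -0.002]
contact_force: [0.3, -0.4, 1.4]
grip_width: 0.004
t 3.75 pos_b [0.0281 0.0004 0.1389] q [-0.49  0.18  1.9  -0.    1.05 -1.28] F [ 0.3 -0.4  1.4]
turn [ 0.16  0.57 -0.03] shift [ 0.0481 -0.0004  0.0019]
time: 4.25
position: [0.5024, -0.2309, 0.1386]
orientation: [1.199, 2.893, -0.002]
contact_force: [1.5, -1.5, 0.4]
grip_width: 0.003
t 4.25 pos_b [-0.0084  0.0003  0.1386] q [-0.48  0.11  1.98 -0.    1.04 -1.26] F [ 1.5 -1.5  0.4]
turn [ 0.15  0.58 -0.02] shift [ 0.0116 -0.0003  0.0019]
```

View pics/w3.png

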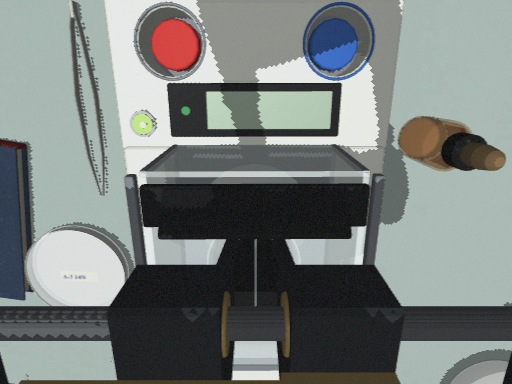

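```bash
python3 -m handwheel '[[[0,0.5,0,0.004,0,0.001,0],[0,0.5,0,0.007,0,0.001,0],[0,0.5,0,0.009,0,0.001,0],[0,0.5,0,0.010,0,0.001,0]]]'
python3 - <<'E'
from h import *
go(-.020,0,.1365,-1)
E
python3 -m handwheel '[[[0,0,0,0.002,0,0,0],[0,0,0,0.003,0,0,0]]]'
python3 -m handwheel '[[[0,0,0,0.002,0,0,0],[0,0,0,0.002,0,0,0]]]'
python3 - <<'E'
from h import *
go(-.020,0,.1365,-1)
p,d=optics.read_camera("wrist");cv2.imwrite("pics/w4.png",p[:,:,::-1])
E
```

```text
time: 4.7
position: [0.4948, -0.2233, 0.1372]
orientation: [1.202, 2.901, 0.003]
contact_force: [1.9, -1.9, -2.2]
grip_width: 0.003
t 4.7 pos_b [-0.0192  0.0003  0.1372] q [-0.47  0.1   1.99  0.    1.05 -1.26] F [ 1.9 -1.9 -2.2]
turn [ 0.15  0.04 -0.02] shift [ 0.0008 -0.0003  0.0007]
time: 4.9
position: [0.4946, -0.2231, 0.1374]
orientation: [1.199, 2.895, 0.0]
contact_force: [7.9, -8.1, -8.6]
grip_width: 0.005
time: 5.1
position: [0.4947, -0.2232, 0.1374]
orientation: [1.197, 2.891, -0.002]
contact_force: [5.4, -6.5, -5.7]
grip_width: 0.005
t 5.1 pos_b [-0.0193  0.0004  0.1374] q [-0.47  0.09  2.   -0.    1.04 -1.25] F [ 5.4 -6.5 -5.7]
turn [0.2  0.69 0.01] shift [ 0.0007 -0.0004  0.0009]
```

View pics/w4.png

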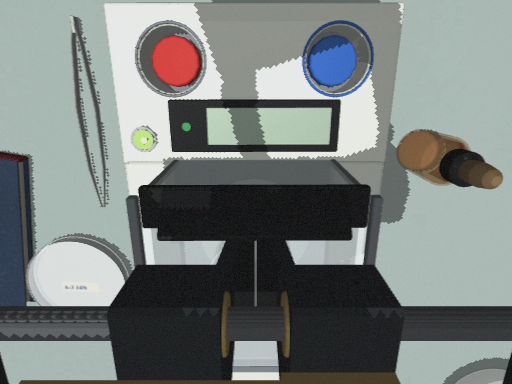

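```bash
python3 -m handwheel '[[[0,0.7,0,-0.006,0,0,0],[0,0.7,0,-0.012,0,0,0],[0,0.7,0,-0.015,0,-0.02,0],[0,0.7,0,-0.015,0,-0.06,0],[0,0.7,0,-0.0,0,-0.1,0]]]'
python3 - <<'E'
from h import *
go(-.112,.055,.2,-1)
E
```

```text
time: 5.65
position: [0.4936, -0.223, 0.2374]
orientation: [-1.202, -2.9, -0.006]
contact_force: [1.2, -0.4, 1.3]
grip_width: 0.004
t 5.65 pos_b [-0.0202 -0.0003  0.2374] q [-0.47  0.01  1.89  0.    1.24 -1.26] F [ 1.2 -0.4  1.3]
turn [ 0.15 -0.19 -0.04] shift [0.0917 0.0552 0.0378]
```

```bash
python3 -m handwheel '[[[0,-0.2,0,0.012,0.055,0.02,0],[0,-0.2,0,0.012,0.055,0.037,0],[0,-0.2,0,0.012,0.055,0.037,0]]]'
cat > look.py <<'E'
from h import *
import sys
go(-.112,.055,.06,-1)
s=robot.read_state()
p,d=optics.read_camera("wrist");p=p[:,:,::-1].copy();cv2.imwrite(f"pics/{sys.argv[1]}.png",p)
hsv=cv2.cvtColor(p,cv2.COLOR_BGR2HSV)
m=cv2.inRange(hsv,(105,110,50),(130,255,255))
cs=[c for c in cv2.findContours(m,cv2.RETR_LIST,1)[0] if cv2.contourArea(c)>300]
for c in cs:
    e=cv2.fitEllipse(c);print(np.round(e[0]+e[1],1),"z48",w2b(rayw(e[0],.048,s)).round(4),"z35",w2b(rayw(e[0],.035,s)).round(4))
E
python3 look.py w5
```

```text
time: 5.95
position: [0.5227, -0.1736, 0.198]
orientation: [-1.198, -2.899, -0.004]
contact_force: [0.3, -1.1, 0.1]
grip_width: 0.003
t 5.95 pos_b [-0.0346  0.0553  0.198 ] q [-0.37  0.06  1.91  0.    1.17 -1.16] F [ 0.3 -1.1  0.1]
turn [ 0.03 -0.29  0.09] shift [ 0.0767 -0.0002  0.1384]
[254.8  86.2  36.4  37.9] z48 [-0.1136  0.0554  0.048 ] z35 [-0.1136  0.0554  0.035 ]
[254.6  85.9  53.   54.7] z48 [-0.1138  0.0552  0.048 ] z35 [-0.1138  0.0552  0.035 ]
[254.6  85.7  53.4  56.6] z48 [-0.1139  0.0552  0.048 ] z35 [-0.1139  0.0552  0.035 ]
```

View pics/w5.png

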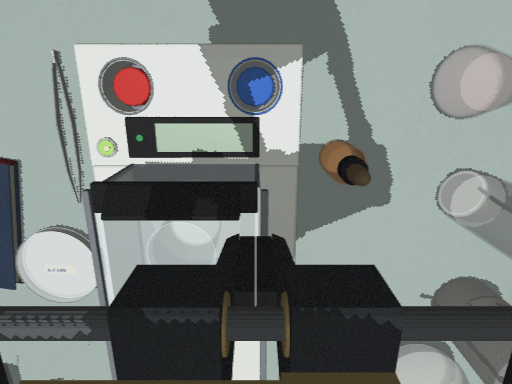

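```bash
python3 -m handwheel '[[[0,-0.3,0,0.04,0,0,0],[0,-0.3,0,0.078,0,0.02,0],[0,-0.3,0,0.078,0,0.06,0],[0,-0.3,0,0.078,0,0.1,0],[0,-0.3,0,0.078,0,0.12,0]]]'
python3 - <<'E'
from h import *
go(-.1127,.0552,.04,-1)
for n,b in(("scene",(150,120,340,280)),("top",(150,100,330,270)),("wrist",None)):
    p,d=optics.read_camera(n);p=p[:,:,::-1].copy()
    if b: p=cv2.resize(p[b[1]:b[3],b[0]:b[2]],None,fx=3.5,fy=3.5,interpolation=2)
    cv2.imwrite(f"pics/{n}6.png",p)
E
```

```text
time: 6.5
position: [0.465, -0.1192, 0.0769]
orientation: [-1.201, -2.9, 0.001]
contact_force: [-0.1, 1.0, -0.8]
grip_width: 0.007
t 6.5 pos_b [-0.1138  0.0529  0.0769] q [-0.3   0.06  2.16 -0.    0.92 -1.09] F [-0.1  1.  -0.8]
turn [-0.09 -0.11  0.02] shift [-0.0012  0.0024  0.0369]
```

View pics/scene6.png

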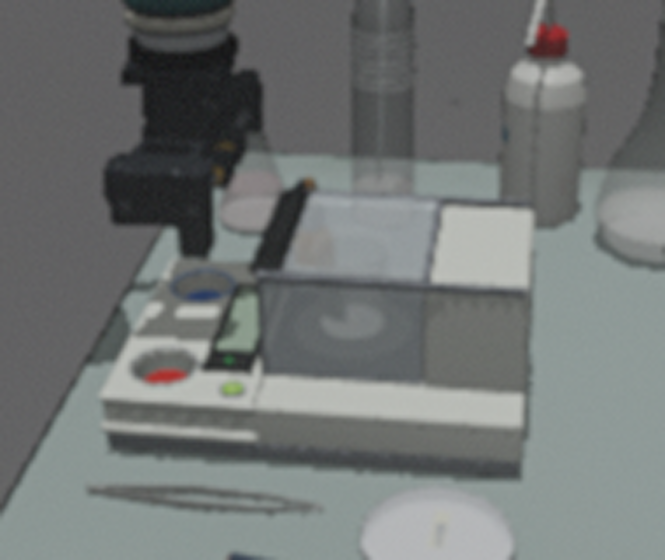

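View pics/wrist6.png

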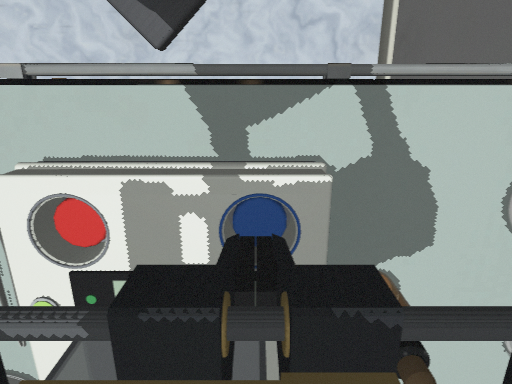

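View pics/top6.png

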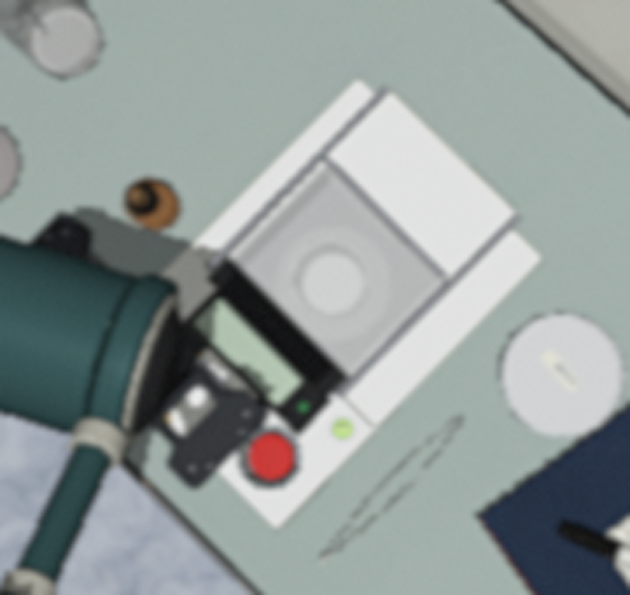

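```bash
python3 -m handwheel '[[[0,0,0,-0.0012,0.0024,0.008,0],[0,0,0,-0.0012,0.0024,0.016,0],[0,0,0,-0.0012,0.0024,0.024,0],[0,0,0,-0.0012,0.0024,0.032,0],[0,0,0,-0.0012,0.0024,0.038,0]]]'
python3 - <<'E'
from h import *
go(-.1127,.0552,.03,-1)
E
```

```text
time: 7.15
position: [0.4683, -0.1186, 0.0398]
orientation: [-1.201, -2.9, 0.001]
contact_force: [0.4, 0.4, -0.1]
grip_width: 0.01
t 7.15 pos_b [-0.1119  0.0557  0.0398] q [-0.3   0.12  2.18 -0.    0.84 -1.08] F [ 0.4  0.4 -0.1]
turn [-0.09 -0.11  0.01] shift [ 0.0008 -0.0005  0.0098]
```

Inside the well, no contact. Press gently until the force climbs.

```bash
python3 -m handwheel '[[[0,0,0,0,0,0.003,0],[0,0,0,0,0,0.006,0],[0,0,0,0,0,0.008,0],[0,0,0,0,0,0.0095,0]]]'; python3 -m handwheel '[[[0,0,0,0,0,0.002,0]]]'
```

```text
time: 7.55
position: [0.468, -0.1184, 0.0303]
orientation: [-1.201, -2.899, 0.001]
contact_force: [-3.4, 1.0, 8.1]
grip_width: 0.004
time: 7.65
position: [0.4681, -0.1185, 0.0298]
orientation: [-1.2, -2.899, 0.001]
contact_force: [-9.1, 2.9, 27.7]
grip_width: 0.0
```

```bash
python3 -m handwheel '[[[0,0,0,0,0,0.0008,0],[0,0,0,0,0,0.0008,0],[0,0,0,0,0,0.0008,0],[0,0,0,0,0,0.0008,0]]]'
```

```text
time: 8.05
position: [0.468, -0.1185, 0.0302]
orientation: [-1.2, -2.898, 0.002]
contact_force: [-5.2, 2.0, 11.6]
grip_width: 0.007
```

Held about 0.5 s; release now and retract straight up.

```bash
python3 -m handwheel '[[[0,0,0,0,0,-0.003,0],[0,0,0,0,0,-0.02,0],[0,0,0,0,0,-0.05,0],[0,0,0,0,0,-0.1,0],[0,0,0,0,0,-0.15,0]]]'; python3 -m handwheel '[[[0,0,0,0.05,0,-0.03,0],[0,0,0,0.1,0,-0.06,0],[0,0,0,0.1,0,-0.06,0],[0,0,0,0.1,0,-0.06,0]]]'
python3 - <<'E'
from h import *
go(0,0,.2,-1)
for n,b in(("top",(150,100,330,270)),("scene",(150,120,340,280))):
    p,d=optics.read_camera(n);p=p[:,:,::-1].copy()
    cv2.imwrite(f"pics/{n}7.png",cv2.resize(p[b[1]:b[3],b[0]:b[2]],None,fx=3.5,fy=3.5,interpolation=2))
p,d=optics.read_camera("wrist");cv2.imwrite("pics/wrist7.png",p[:,:,::-1])
E
```

```text
time: 8.55
position: [0.4681, -0.1184, 0.181]
orientation: [-1.2, -2.897, 0.002]
contact_force: [0.5, 0.4, -0.2]
grip_width: 0.002
time: 8.95
position: [0.3981, -0.047, 0.2438]
orientation: [-1.199, -2.904, -0.001]
contact_force: [0.4, -0.1, -0.2]
grip_width: 0.005
t 8.95 pos_b [-0.2122  0.0567  0.2438] q [-0.18 -0.28  2.14  0.    1.29 -0.97] F [ 0.4 -0.1 -0.2]
turn [ 0.02 -0.01  0.12] shift [-0.2121 -0.0572  0.0438]
```

View pics/top7.png

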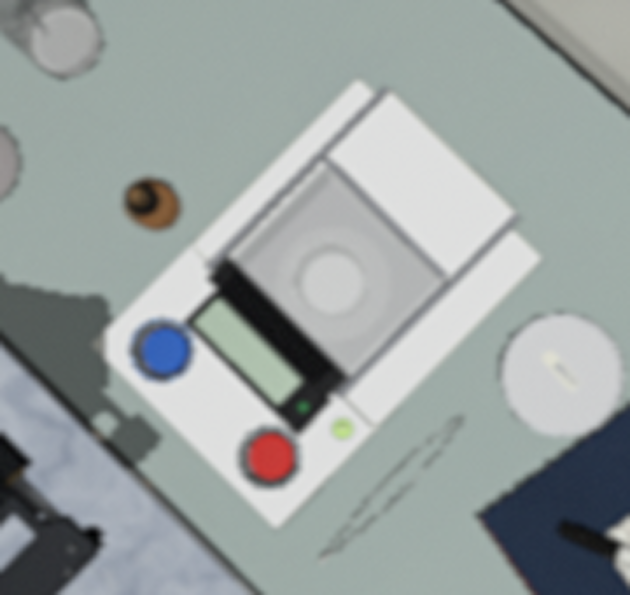

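View pics/scene7.png

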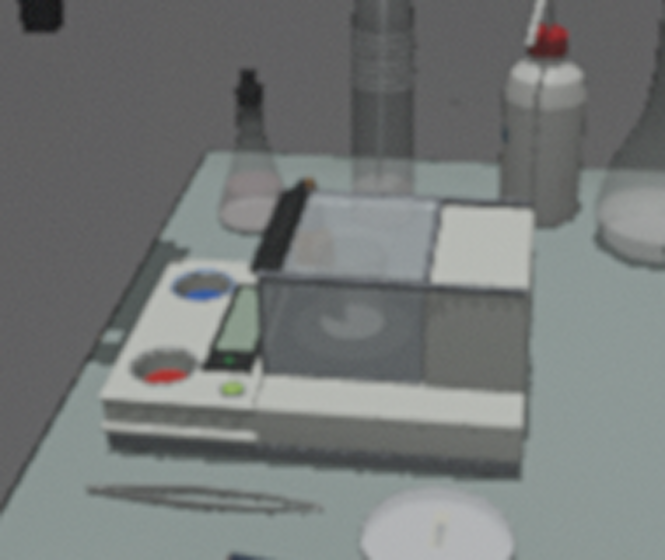

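View pics/wrist7.png

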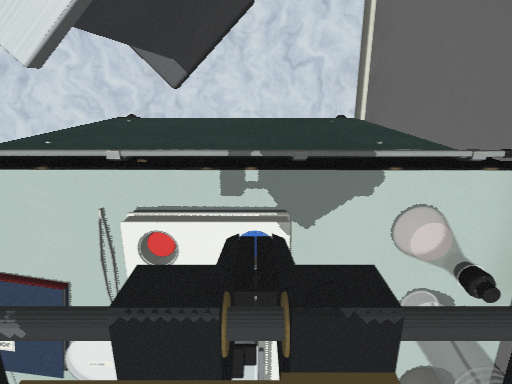

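Run:
```python
from h import *
p,d=optics.read_camera("top");c=optics.calibration("top");K,R,t=map(np.array,(c["K"],c["R"],c["t"]))
for x in np.arange(-.054,-.014,.003):
    w=b2w(x,0.0,.135);q=K@(R@w+t);u=(q[:2]/q[2]).round().astype(int);z=d[u[1],u[0]]
    print(w2b(R.T@(np.linalg.solve(K,[u[0],u[1],1])*z-t)).round(3),p[u[1],u[0]])
w=b2w(-.112,.055,.035);q=K@(R@w+t);u=(q[:2]/q[2]).round().astype(int)
print([w2b(R.T@(np.linalg.solve(K,[u[0]+i,u[1]+j,1])*d[u[1]+j,u[0]+i]-t)).round(4)[2] for i in(-2,0,2) for j in(-2,0,2)])
print(robot.job_done())
```

```text
[-0.058  0.007  0.047] [163 179 162]
[-0.055  0.006  0.05 ] [ 98 108  98]
[-0.048 -0.001  0.131] [32 32 32]
[-0.046  0.001  0.131] [20 19 21]
[-0.043  0.     0.135] [20 20 22]
[-0.039  0.     0.139] [20 19 21]
[-0.036 -0.     0.143] [18 18 20]
[-0.033 -0.     0.143] [19 20 21]
[-0.029 -0.     0.143] [70 71 71]
[-0.026  0.001  0.127] [153 154 154]
[-0.023  0.001  0.126] [185 187 187]
[-0.022 -0.     0.123] [188 189 189]
[-0.018 -0.001  0.13 ] [188 190 189]
[-0.015 -0.001  0.128] [185 186 185]
[np.float64(0.0361), np.float64(0.0347), np.float64(0.0354), np.float64(0.0321), np.float64(0.0348), np.float64(0.0317), np.float64(0.0338), np.float64(0.0311), np.float64(0.0354)]
the job is handed in; nothing more can be done
None
```

I shut the cover, then pressed and released the tare key, and handed the job in at about 9 s of the 42 s allowed.

- **Cover:** I pushed it forward by the rear face of the finger pull, with the fingers shut, until it hit its end stop at about 11 N sideways. The last depth check puts the pull's rear face at x ≈ -29 mm, which is where it should be when shut.
- **Tare key:** With the cover shut, I pressed the blue key to its stop, with the fingertips at z ≈ 30 mm. I held it there for about 0.5 s, then pulled straight up. The force was mostly 8–12 N, with a brief peak of about 28 N. In the last check the key top averaged z ≈ 34 mm, against an expected 35 mm when up. The readings were noisy, from 31 to 36 mm.
- **Everything else:** The red key was never touched. In the before and after pictures the balance, dropper, tweezers and petri dish show no visible movement, and the beaker stands at the pan's centre under the shut cover. The robot is clear of everything.

The wrist camera placed the well about 1.5 mm further forward than the top camera did. I aimed between the two, and the fingertips entered the well without touching its wall.

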